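# Turn a specimen carrier over against a sloped stop

### The job

Turn the orange specimen carrier over so that its white specimen face is up, only by pushing it with the fingers and never picking it up: push it along the bench against the sloped white face of the turning stop until it rides up, and leave it leaning there for a moment, then push its top edge from behind the stop, back towards the robot, so that it topples and lies flat on the bench in front of the stop. Leave all the other things on the bench where they stand.

Things in the scene. Friction and masses are not known exactly. Their poses are not given: they have to be found in the camera images.
- carrier: rigid specimen carrier, 74 mm (own x) by 90 mm (own y) by 8 mm (own z), its x edges rounded (radius 4 mm), about 100 g; origin at its centre. +z leaves its plain orange back, up at the start; -z: white specimen face with a green glass slide. Starts flat on the bench (friction about 0.6) in front of the stop, own x within 0.2 rad of the stop's x, edge_a about 15 to 65 mm short of the foot line
- edge_a (a point): middle of the carrier's +x edge, half-way through its thickness, 37 mm from the centre: the edge towards the stop, which rides up its face and becomes the top edge
- edge_b (a point): middle of the carrier's -x edge, half-way through its thickness, 37 mm from the centre: the edge towards the robot, to push on, low down (fingertips less than about 4 mm above the bench, so that they meet the rounded edge at its middle). It stays on the bench. In the full lean its outermost point is 6 mm in front of the foot line
- stop: fixed turning stop: a white face 130 mm wide, sloping away from the robot, rises from the bench at 45 degrees to 14 mm high, then at 65 degrees to 46 mm. Slick (friction about 0.15), so a carrier pushed squarely on it rides up with a few newtons. Origin on the bench at the middle of the face's foot line; x level, away from the robot, square to the foot line (the way to push); y along the foot line; z up
- stop_top (a point): middle of the stop's straight top edge, 46 mm above the bench, 29 mm in stop x behind the foot line; the wall is 6 mm thick. Behind it two ribs reach x = 40 mm (31 mm high) and the foot plate x = 70 mm (5 mm high). A carrier pushed until its lower edge is within 5 mm of the foot line stays leaning on this edge by itself, just under 60 degrees steep; its top edge is then about 63 mm above the bench
- objective: bystander: brass microscope objective, 30 mm across, 46 mm high, standing beside the stop. Origin at the centre of its underside
- oil_bottle: bystander: amber dropper bottle, 28 mm across, 60 mm high, standing beside the stop. Origin at the centre of its underside
- slide_box: bystander: closed blue slide box 45 x 100 x 32 mm high, beyond the stop. Origin at the centre of its underside
- stain_jar: bystander: glass jar, 52 mm across, 65 mm high. Origin at the centre of its underside
- dish: bystander: closed clear dish, 90 mm across, 15 mm high. Origin at the centre of its underside
- tip_tray: bystander: green divided tray 80 x 80 x 40 mm high. Origin at the centre of its underside
- reagent: bystander: white bottle with a red cap, 44 mm across, 100 mm high. Origin at the centre of its underside
Things that resemble listed ones, but are neither listed nor needed, are in the scene too. Of the things like the carrier, leave any that is brown; of the rest the larger one is meant.

How it is judged:
On the way:
1. the carrier, pushed up the sloped face, stands leaning on the stop (angle between carrier's own z axis and vertical between 0.85 and 1.45 rad and contact force between carrier and stop above 0.02 N and height (world z) of edge_b below 0.02 m), for 0.2 s.
At the end, for the whole second after the job is handed in: the carrier lies flat on the bench (within 10 degrees), white face up, at rest, its centre 15 to 130 mm in front of the stop's foot line and within 80 mm of the stop's middle sideways (angle between carrier's own z axis and vertical above 2.97 rad and height (world z) of carrier below 0.009 m and x of carrier in the frame of stop between -0.13 and -0.015 m and y of carrier in the frame of stop between -0.08 and 0.08 m and linear speed of carrier below 0.01 m/s); the robot touches nothing.
It fails at once if the carrier is lifted: both its 90 mm edges more than 25 mm above the bench (height (world z) of each of edge_a, edge_b above 0.025 m).
It fails at once if one of the seven bystanders is moved by more than 15 mm (distance of any of objective, oil_bottle, slide_box, stain_jar, dish, tip_tray, reagent from where it was at the start of the episode above 0.015 m).
It also fails if it takes over 50 s, if anything falls off the work surface, if the arm or the gripper's body presses on something with over 40 N, if the wrist force passes 120 N, or if a joint passes its speed limit or range.

### The arm

A 6-joint arm with a two-finger parallel gripper is mounted at the origin on the work surface. World frame = base frame: x ahead of the robot, y to its left, z up, the work surface at z = 0. Lengths are in m, angles in rad, forces in N, time in s.
With the tool pointing down it reaches from about 0.425 to 0.95 m from the base axis. Payload 14.7 kg.
Tool frame: the origin (TCP) lies between the finger pads; the fingertips stand r.tip_extent ahead of it and the grasp point (between the pads) lies 6 mm ahead of it (r.tip_extent is the distance from the TCP to the fingertips, in m); z points along the fingers, y is the direction in which the jaws open and shut (so a half turn about z gives the same grasp; the last joint's range is limited). The gripper opens to 85 mm and grips with 20 to 120 N. Pads are 22 mm wide; open, the fingers measure 114 mm over their backs; the gripper's body (76 mm by 85 mm) begins 54 mm behind the grasp point. The pads swing forward as they close: fully open they stand 13 mm farther back than shut.
Start: joints at [1.112, 0.48, 1.596, -0, 1.065, -0.047], TCP at [0.26, 0.596, 0.256] pointing down, gripper open.
Joint ranges: [-2.75, 2.75], [-0.82, 2.05], [0.23, 2.67], [-1.56, 4.7], [0.09, 2.69], [-2.92, 2.92]. Speed limits (rad/s): [1.89, 1.89, 2.39, 3.01, 3.01, 3.01].

### API

Orientations are given as a rotation vector (axis times angle).
In Python, from cell import r gives the robot as it stands.
- The arm moves only by the tool arm_command, never from a script. Its argument "plan" is a list of rows, each an object with "translation": the shift along the tool's x, y, z each as a share of 300 mm, from -1 to 1, a list of three; "dr": the turn, a rotation vector about the tool's x, y, z each as a share of pi rad, from -1 to 1, a list of three. In form: [{"translation": [dx, dy, dz], "dr": [rx, ry, rz]}, ...]. A call has 1 to 12 rows; each row is the pose to reach, as a shift and turn from the pose commanded when the call began, along the tool's axes at that moment, turning the shorter way round; what a row does not reach only later rows make up. A row lasts 1/12 s, in which the tool goes at most 41.7 mm and 7.16 degrees, less where a joint would pass 70% of its speed; a pose out of reach is approached as far as the arm can. A call with a number of a shift or a turn outside -1 to 1 is refused whole. A call with a gripper value outside its range is refused whole. "hand" is the opening, from 0 (shut) to 1 (fully open), set as the call begins (left out, the last holds). The fingers move at their own pace and stop on an object; "force" is the grip in N (left out, the last holds). Time passes only in rows, so rows that repeat a pose let the fingers close. It gives the time, the measured TCP pose, the force and the opening at its end, in the units of the state.
- r.get_obs(): the state, without advancing time (a new reading comes with each control period).
- r.capture(name): name is "scene" or "top"; returns the picture (384x512x3 uint8, red, green, blue); there is no depth.
- r.camera_model(name): a dict with "fovy" (degrees; the focal length in pixels is half the picture's height over the tangent of half this angle, whatever the lens; pixels are square), "cx", "cy" (the principal point, pixels), "R" (3x3) and "t" (3): a world point X has camera coordinates R X + t. Camera axes: x right, y down, z forward; pixel columns grow to the right and rows downward; lengths in m; the calibration is good to about 2 mm. A picture is of the moment at which its call begins. camera_model takes no time and is no camera call.
- r.job_done(): hands the job in, once; it reports no verdict.
Trained networks look in the newest picture that a camera, given by its name, has taken for a name from the list of things; names that differ only in an ending like _2 or _b are one class to them, and where a whole thing is asked for, a point or a joint stands for the part that bears it (a point fixed in the world has none). Each returns a list of dicts, best first, with "score" (0 to 1); they miss things now and then, are a little off and sometimes report something else, mostly with a low value. They report only what shows in the picture. A call takes as long as a camera call. They do not tell look-alikes from the thing itself.
- r.find_in(target, camera): "xy" ([column, row] in pixels, amid what is visible of it).
- r.place_of(target, camera): "xy" ([column, row] in pixels: a listed point, or the origin of a listed thing).
The state is a dict: "t": time; "joint_pos": joint angles; "qd": joint speeds; "joint_torque": joint torques, N m; "eef_pos": TCP position; "tool_rot": TCP orientation; "force": force on the tool from outside, world axes, zero at the start; "torque": the same for the moment, N m; "opening": finger opening in m.
Only numpy, scipy, OpenCV 4.12 (cv2) and the standard library are available. Lean on these libraries where they do the work, as an engineer would, in place of code of your own. Each camera call takes 0.05 s, during which the arm holds its last target.

## Working session

There is one attempt and no reset: what is moved stays moved. The work goes in short steps, Python scripts to look and compute and a tool call to move; the robot and the scene stay as the last step left them, time stands still between calls to the robot, and variables do not carry over. Pictures are saved under pics/ and viewed, and the job is handed in when it is done.

Besides the shell and the picture viewer there is one more tool, called by a JSON object that holds its "api" and its "payload", one argument or row to a line. arm_command: Moves the arm, as the interface text tells. Its arguments: {"type":"object","properties":{"plan":{"type":"array","items":{"type":"object","properties":{"translation":{"type":"array","items":{"type":"number","minimum":-1,"maximum":1}},"dr":{"type":"array","items":{"type":"number","minimum":-1,"maximum":1}}}}},"hand":{"type":"number"},"force":{"type":"number"}},"required":["plan"]}

```bash
ls; mkdir -p pics
python3 - <<'E'
from cell import r
import cv2,numpy as np
o=r.get_obs();print({k:np.round(v,3) for k,v in o.items()},r.tip_extent)
for n in("top","scene"):
    im=r.capture(n);cv2.imwrite(f"pics/{n}0.png",im[:,:,::-1])
    m=r.camera_model(n);print(n,m)
    for t in("carrier","edge_a","edge_b","stop","stop_top","objective","oil_bottle","slide_box","stain_jar"):
        print(t,[(np.round(d["xy"],1),round(d["score"],2)) for d in r.place_of(t,n)])
E
```

```text
pics
{'t': np.float64(0.0), 'joint_pos': array([ 1.112,  0.481,  1.597,  0.   ,  1.065, -0.047]), 'qd': array([ 0.002,  0.001, -0.001,  0.   ,  0.001, -0.001]), 'joint_torque': array([ 3.0000e-03, -9.5065e+01, -4.3018e+01,  0.0000e+00,  1.2000e-02,
       -0.0000e+00]), 'eef_pos': array([0.26 , 0.595, 0.256]), 'tool_rot': array([-6.420e-01, -3.075e+00,  2.000e-03]), 'force': array([ 0.096, -0.694,  0.618]), 'torque': array([-0.001,  0.014, -0.008]), 'opening': np.float64(0.085)} 0.025
top {'fovy': 43.13371706351205, 'cx': 251.77082217772377, 'cy': 193.95319403911262, 'R': array([[-0.00775318, -0.99995484, -0.00549676],
       [-0.98141908,  0.00866314, -0.19168085],
       [ 0.19171981,  0.00390849, -0.98144192]]), 't': array([0.00481643, 0.63227478, 1.41584515])}
carrier [(array([284.7, 261.2]), 0.95), (array([258. , 217.8]), 0.93), (array([213.7, 232. ]), 0.73)]
edge_a [(array([294.3, 273.8]), 0.89), (array([280.9, 251.5]), 0.88), (array([248. , 230.6]), 0.8), (array([257.6, 207.6]), 0.78), (array([216.1, 223.8]), 0.77), (array([209.4, 238.1]), 0.72)]
edge_b [(array([294.3, 273.8])
[... 796 characters left out ...]
rier [(array([235.2, 207.1]), 0.94), (array([190.1, 208.8]), 0.86), (array([248.1, 176.4]), 0.65)]
edge_a [(array([245.6, 210.9]), 0.95), (array([198.2, 210.8]), 0.82), (array([228. , 194.7]), 0.8), (array([253.2, 184.2]), 0.71), (array([242.4, 171.4]), 0.63), (array([175.8, 210.4]), 0.58)]
edge_b [(array([245.6, 210.9]), 0.95), (array([198.2, 210.8]), 0.82), (array([228. , 194.7]), 0.8), (array([253.2, 184.2]), 0.71), (array([242.4, 171.4]), 0.63), (array([175.8, 210.4]), 0.58)]
stop [(array([257., 221.]), 0.85)]
stop_top []
objective [(array([282.5, 194.6]), 0.62)]
oil_bottle [(array([222.6, 244.1]), 0.63)]
slide_box [(array([302. , 243.5]), 0.67)]
stain_jar [(array([313.6, 141.6]), 0.59)]
```

Run:
```python
import cv2
a=cv2.imread("pics/top0.png")[110:310,130:400];cv2.imwrite("pics/topc.png",cv2.resize(a,None,fx=2.9,fy=2.9,interpolation=cv2.INTER_CUBIC))
a=cv2.imread("pics/scene0.png")[120:300,130:370];cv2.imwrite("pics/scenec.png",cv2.resize(a,None,fx=3.3,fy=3.3,interpolation=cv2.INTER_CUBIC))
```

```text
(no output)
```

View pics/topc.png

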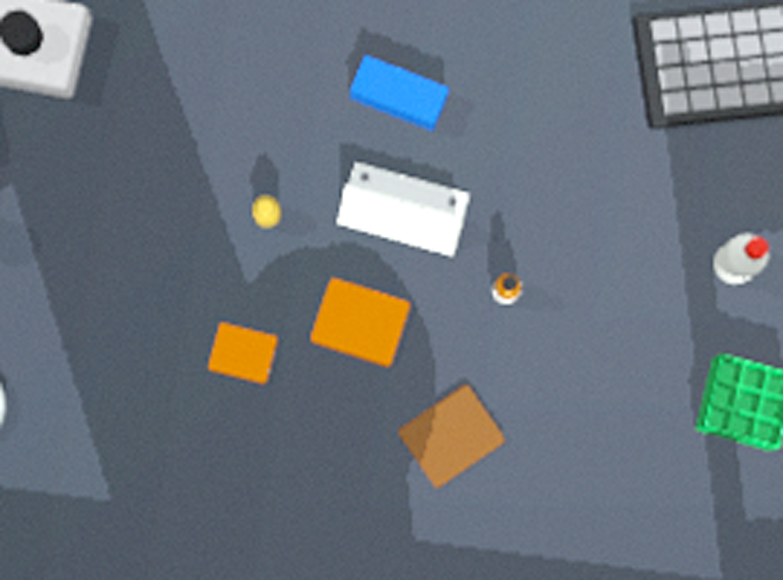

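View pics/scenec.png

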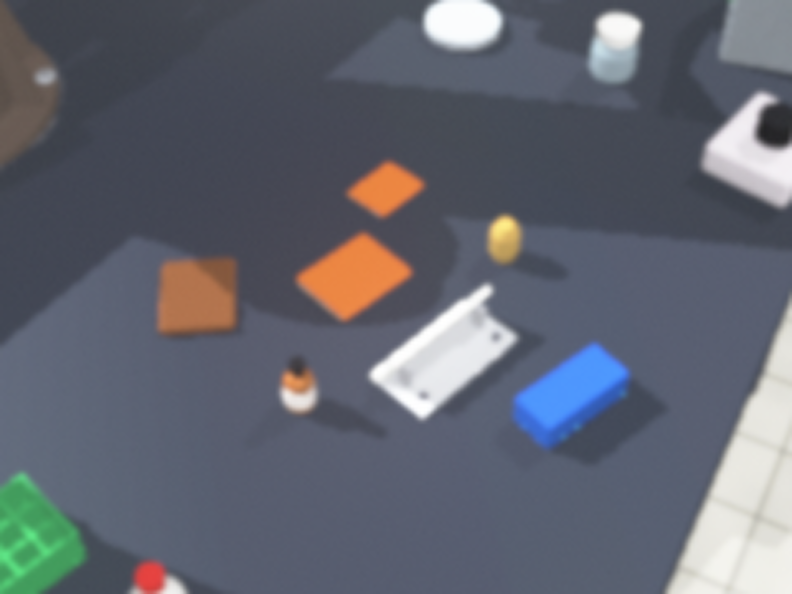

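View pics/top0.png

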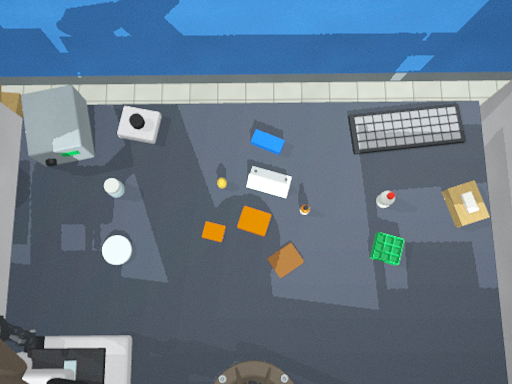

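Candidates like the carrier in the top picture: brown at (285,260), small orange at (213,232), and larger orange at (254,221). The larger orange one is meant: it isn't brown, and it is the bigger of the two orange ones. It lies square in front of the white stop (268,182), as the crop confirms. Next I measure carrier and stop.

```bash
cat > h.py <<'E'
import cv2,numpy as np
from cell import r
def ray(cam,uv):
    m=r.camera_model(cam);f=192/np.tan(np.radians(m["fovy"]/2))
    R=np.array(m["R"]);t=np.array(m["t"])
    d=R.T@np.array([(uv[0]-m["cx"])/f,(uv[1]-m["cy"])/f,1]);return -R.T@t,d
def atz(cam,uv,z):
    c,d=ray(cam,uv);return c+d*(z-c[2])/d[2]
def proj(cam,X):
    m=r.camera_model(cam);f=192/np.tan(np.radians(m["fovy"]/2))
    p=np.array(m["R"])@np.asarray(X)+np.array(m["t"]);return np.array([f*p[0]/p[2]+m["cx"],f*p[1]/p[2]+m["cy"]])
def orange(im,near,rad=40):
    h=cv2.cvtColor(im,cv2.COLOR_RGB2HSV)
    m=((h[...,0]>8)&(h[...,0]<22)&(h[...,1]>185)&(h[...,2]>110)).astype(np.uint8)
    n,l,s,c=cv2.connectedComponentsWithStats(m)
    i=min([i for i in range(1,n) if s[i,4]>40],key=lambda i:np.hypot(*(c[i]-near)))
    return (l==i).astype(np.uint8)
E
python3 - <<'E'
from h import *
for cam,near in(("top",(254,221)),("scene",(237,204))):
    im=cv2.imread(f"pics/{cam}0.png")[:,:,::-1].copy()
    m=orange(im,near);c=max(cv2.findContours(m,0,1)[0],key=cv2.contourArea)
    pts=c[:,0].astype(float)
    W=np.array([atz(cam,p,.008)[:2] for p in pts])
    rc=cv2.minAreaRect((W*1000).astype(np.float32));print(cam,m.sum(),rc)
    P=np.array([atz(cam,p,.008)[:2] for p in np.argwhere(m)[:,::-1]]);print("centroid",P.mean(0))
    print(np.round(cv2.boxPoints(rc)))
# stop white mask
for cam,c0 in(("top",(268,182)),("scene",(262,226))):
    im=cv2.imread(f"pics/{cam}0.png")[:,:,::-1].copy()
    h=cv2.cvtColor(im,cv2.COLOR_RGB2HSV)
    for th in(150,225):
        m=((h[...,1]<45)&(h[...,2]>th)).astype(np.uint8)
        n,l,s,c=cv2.connectedComponentsWithStats(m)
        i=min([i for i in range(1,n) if s[i,4]>60],key=lambda i:np.hypot(*(c[i]-c0)))
        print(cam,th,s[i],c[i])
        k=max(cv2.findContours((l==i).astype(np.uint8),0,1)[0],key=cv2.contourArea)
        a=cv2.approxPolyDP(k,2,True)[:,0]
        for p in a:print(p,np.round(atz(cam,p,0)[:2],3),np.round(atz(cam,p,.046)[:2],3))
for t,cs in(("stop",[("top",(268.6,191.5)),("scene",(257,221))]),):
    for c,u in cs: print(t,c,atz(c,u,0))
print("top",atz("top",(268.5,181),.046))
for n,u,v in(("objective",(222.1,183.9),(282.5,194.6)),("oil",(304.7,211.9),(222.6,244.1))):
    print(n,atz("top",u,0),atz("scene",v,0))
E
```

```text
top 657 ((558.4844970703125, -5.786937713623047), (88.482177734375, 72.77262878417969), 71.5167236328125)
centroid [ 0.55812107 -0.0055852 ]
[[510. -36.]
 [579. -59.]
 [607.  25.]
 [538.  48.]]Traceback (most recent call last):
  File "<stdin>", line 4, in <module>
  File "h.py", line 16, in orange
    i=min([i for i in range(1,n) if s[i,4]>40],key=lambda i:np.hypot(*(c[i]-near)))
ValueError: min() iterable argument is empty
```

```bash
sed -i 's/>185/>(185 if im[...].std()<0 else SAT)/; s/^def orange/SAT=150\ndef orange/' h.py
python3 - <<'E'
from h import *
import h as H
for cam,near in(("top",(254,221)),("scene",(237,204))):
    im=cv2.imread(f"pics/{cam}0.png")[:,:,::-1].copy()
    if cam=="scene": print(cv2.cvtColor(im,cv2.COLOR_RGB2HSV)[[204,213,176],[237,190,248]])
    H.SAT=185 if cam=="top" else 150
    m=orange(im,near);c=max(cv2.findContours(m,0,1)[0],key=cv2.contourArea)
    pts=c[:,0].astype(float)
    W=np.array([atz(cam,p,.008)[:2] for p in pts])
    rc=cv2.minAreaRect((W*1000).astype(np.float32));print(cam,m.sum(),rc)
    P=np.array([atz(cam,p,.008)[:2] for p in np.argwhere(m)[:,::-1]]);print("centroid",P.mean(0))
    print(np.round(cv2.boxPoints(rc)))
for cam,c0 in(("top",(268,182)),("scene",(262,226))):
    im=cv2.imread(f"pics/{cam}0.png")[:,:,::-1].copy()
    h=cv2.cvtColor(im,cv2.COLOR_RGB2HSV)
    for th in(150,225):
        m=((h[...,1]<45)&(h[...,2]>th)).astype(np.uint8)
        n,l,s,c=cv2.connectedComponentsWithStats(m)
        i=min([i for i in range(1,n) if s[i,4]>60],key=lambda i:np.hypot(*(c[i]-c0)))
        print(cam,th,s[i],c[i])
        k=max(cv2.findContours((l==i).astype(np.uint8),0,1)[0],key=cv2.contourArea)
        a=cv2.approxPolyDP(k,2,True)[:,0]
        for p in a:print(p,np.round(atz(cam,p,0)[:2],3),np.round(atz(cam,p,.046)[:2],3))
for t,cs in(("stop",[("top",(268.6,191.5)),("scene",(257,221))]),):
    for c,u in cs: print(t,c,atz(c,u,0))
print("top",atz("top",(268.5,181),.046))
for n,u,v in(("objective",(222.1,183.9),(282.5,194.6)),("oil",(304.7,211.9),(222.6,244.1))):
    print(n,atz("top",u,0),atz("scene",v,0))
E
```

```text
top 657 ((558.4844970703125, -5.786937713623047), (88.482177734375, 72.77262878417969), 71.5167236328125)
centroid [ 0.55812107 -0.0055852 ]
[[510. -36.]
 [579. -59.]
 [607.  25.]
 [538.  48.]]
[[ 12 182 237]
 [ 11 143 178]
 [ 12 184 236]]
scene 452 ((556.42333984375, -9.478218078613281), (89.52918243408203, 74.31239318847656), 71.52496337890625)
centroid [ 0.55687942 -0.01043662]
[[507. -40.]
 [577. -64.]
 [606.  21.]
 [535.  45.]]
top 150 [246 166  46  33 978] [268.64519427 181.82310838]
[252 166] [ 0.736 -0.002] [ 0.724 -0.002]
[246 187] [0.667 0.018] [0.657 0.017]
[286 198] [ 0.63  -0.108] [ 0.622 -0.105]
[291 176] [ 0.702 -0.126] [ 0.691 -0.122]
top 225 [246 167  45  31 847] [268.56788666 182.35301063]
[253 167] [ 0.732 -0.005] [ 0.721 -0.005]
[246 186] [0.67  0.018] [0.66  0.017]
[286 196] [ 0.637 -0.108] [ 0.628 -0.105]
[290 176] [ 0.702 -0.123] [ 0.691 -0.119]
scene 150 [242 206  45  41 873] [264.01947308 227.19931271]
[278 206] [0.678 0.047] [0.694 0.009]
[245 229] [ 0.629 -0.088] [ 0.647 -0.12 ]
[242 235] [ 0.632 -0.113] [ 0.65  -0.144]
[259 246] [ 0.697 -0.126] [ 0.712 -0.
[... 172 characters left out ...]
0.693 0.003]
[243 234] [ 0.633 -0.109] [ 0.651 -0.14 ]
[255 244] [ 0.683 -0.125] [ 0.699 -0.155]
[260 244] [ 0.696 -0.118] [ 0.711 -0.148]
[283 221] [ 0.72  -0.003] [ 0.734 -0.039]
[279 224] [ 0.714 -0.02 ] [ 0.728 -0.056]
[277 218] [ 0.697 -0.001] [ 0.712 -0.037]
[259 230] [ 0.669 -0.071] [ 0.685 -0.104]
[254 238] [ 0.67  -0.106] [ 0.686 -0.137]
[247 233] [ 0.642 -0.099] [ 0.66  -0.131]
stop top [ 0.65169982 -0.05361247  0.        ]
stop scene [ 0.64686128 -0.04202719  0.        ]
top [ 0.67555579 -0.05233595  0.046     ]
objective [0.67767982 0.09400699 0.        ] [0.66932095 0.10154082 0.        ]
oil [ 5.85278788e-01 -1.66158243e-01  2.22044605e-16] [ 0.59724616 -0.17101059  0.        ]
```

```bash
cat > fit.py <<'E'
from h import *
from scipy.optimize import minimize
S=8
ims={}
for cam,c0 in(("top",(268,182)),("scene",(262,226))):
    im=cv2.imread(f"pics/{cam}0.png")[:,:,::-1].copy()
    h=cv2.cvtColor(im,cv2.COLOR_RGB2HSV)
    m=((h[...,1]<60)&(h[...,2]>140)).astype(np.uint8)
    n,l,s,c=cv2.connectedComponentsWithStats(m)
    i=min([i for i in range(1,n) if s[i,4]>60],key=lambda i:np.hypot(*(c[i]-c0)))
    ims[cam]=(l==i).astype(np.float32)
    # soften w/ real brightness not needed
y0=.065
def quads():
    q=[]
    pr=[(0,0),(.014,.014),(.029,.046),(.035,.046)]
    for (a,b),(c,d) in zip(pr,pr[1:]): q.append([(a,-y0,b),(a,y0,b),(c,y0,d),(c,-y0,d)])
    q.append([(0,-y0,0),(0,y0,0),(.07,y0,0),(.07,-y0,0)]);q.append([(0.02,-y0,.005),(0.02,y0,.005),(.07,y0,.005),(.07,-y0,.005)])
    q.append([(.035,-y0,.046),(.035,y0,.046),(.02,y0,.005),(.02,-y0,.005)])
    q.append([(.07,-y0,0),(.07,y0,0),(.07,y0,.005),(.07,-y0,.005)])
    for s in(-y0,y0):
        q.append([(0,s,0),(.07,s,0),(.07,s,.005),(.0,s,.0)])
        q.append([(0,s,0),(.014,s,.014),(.029,s,.046),(.035,s,.046),(.02,s,.0)])
    return [np.array(a) for a in q]
Q=quads();OX,OY,WW,HH=200,140,130,120
def rend(cam,p):
    c,s=np.cos(p[2]),np.sin(p[2]);m=np.zeros((HH*S,WW*S),np.float32)
    for q in Q:
        X=np.c_[p[0]+c*q[:,0]-s*q[:,1],p[1]+s*q[:,0]+c*q[:,1],q[:,2]]
        u=np.array([proj(cam,x) for x in X]);u=(u-[OX,OY]+.5)*S-.5
        cv2.fillPoly(m,[np.round(u*16).astype(np.int32)],1,shift=4)
    return cv2.resize(m,(WW,HH),interpolation=cv2.INTER_AREA)
def cost(p,cams):
    return sum(np.abs(rend(c,p)-ims[c][OY:OY+HH,OX:OX+WW]).sum() for c in cams)
for cams in(("top",),("scene",),("top","scene")):
    b=None
    for th in(-.3,-.25,-.2):
        k=minimize(lambda v:cost([v[0]/100,v[1]/100,v[2]/10],cams),[65,-4.8,th*10],method="Nelder-Mead",options=dict(initial_simplex=[[65,-4.8,th*10],[66,-4.8,th*10],[65,-4,th*10],[65,-4.8,th*10+.6]],maxiter=150))
        if b is None or k.fun<b.fun:b=k
    print(cams,b.x/[100,100,10],b.fun)
E
python3 fit.py
```

```text
Traceback (most recent call last):
  File "fit.py", line 38, in <module>
    k=minimize(lambda v:cost([v[0]/100,v[1]/100,v[2]/10],cams),[65,-4.8,th*10],method="Nelder-Mead",options=dict(initial_simplex=[[65,-4.8,th*10],[66,-4.8,th*10],[65,-4,th*10],[65,-4.8,th*10+.6]],maxiter=150))
  File "fit.py", line 38, in <lambda>
    k=minimize(lambda v:cost([v[0]/100,v[1]/100,v[2]/10],cams),[65,-4.8,th*10],method="Nelder-Mead",options=dict(initial_simplex=[[65,-4.8,th*10],[66,-4.8,th*10],[65,-4,th*10],[65,-4.8,th*10+.6]],maxiter=150))
                        ~~~~^^^^^^^^^^^^^^^^^^^^^^^^^^^^^^^^^^
  File "fit.py", line 34, in cost
    return sum(np.abs(rend(c,p)-ims[c][OY:OY+HH,OX:OX+WW]).sum() for c in cams)
  File "fit.py", line 34, in <genexpr>
    return sum(np.abs(rend(c,p)-ims[c][OY:OY+HH,OX:OX+WW]).sum() for c in cams)
                      ~~~~^^^^^
  File "fit.py", line 30, in rend
    u=np.array([proj(cam,x) for x in X]);u=(u-[OX,OY]+.5)*S-.5
                ~~~~^^^^^^^
  File "h.py", line 10, in proj
    m=r.camera_model(cam);f=192/np.tan(np.radians(m["fovy"]/2))
ValueError: time passes only in moves, steps and waits
```

```bash
sed -i 's/r.camera_model(cam)/CM(cam)/' h.py; sed -i '2a import functools\nCM=functools.lru_cache(lambda n:r.camera_model(n))' h.py; python3 fit.py; python3 -c "
from cell import r;print(r.get_obs()['t'])"
```

```text
('top',) [ 0.64914424 -0.04367664 -0.30093923] 88.890625
('scene',) [ 0.64501788 -0.04738385 -0.28998286] 133.828125
('top', 'scene') [ 0.64751942 -0.04560596 -0.28209348] 239.0625
1.0
```

```bash
cat >> h.py <<'E'
from scipy.spatial.transform import Rotation as Ro
SO=np.array([.6475,-.0455]);ST=-.288
def s2w(x,y): c,s=np.cos(ST),np.sin(ST);return np.array([SO[0]+c*x-s*y,SO[1]+s*x+c*y])
def w2s(p): c,s=np.cos(ST),np.sin(ST);d=np.asarray(p)[:2]-SO;return np.array([c*d[0]+s*d[1],-s*d[0]+c*d[1]])
def plan(x,y,z,p0=None,yaw=None):
    o=r.get_obs();R0=Ro.from_rotvec(o["tool_rot"])
    yaw=ST+np.pi if yaw is None else yaw
    Rt=Ro.from_matrix(np.array([[np.cos(yaw),np.sin(yaw),0],[np.sin(yaw),-np.cos(yaw),0],[0,0,-1]]))
    p=np.r_[s2w(x,y),z]
    t=R0.inv().apply(p-o["eef_pos"])/.3
    d=(R0.inv()*Rt).as_rotvec()/np.pi
    print("world",np.round(p,4),"T",np.round(t,4),"dr",np.round(d,4),"dist",np.linalg.norm(t)*300)
def st():
    o=r.get_obs();R=Ro.from_rotvec(o["tool_rot"]).as_matrix()
    print("t",o["t"],"stopxy",np.round(w2s(o["eef_pos"])*1000,1),"z",round(o["eef_pos"][2]*1000,1),"f",np.round(o["force"],2),"open",o["opening"],"tip",r.tip_extent,"yaw err",np.arctan2(R[1,0],R[0,0])-(ST+np.pi),R[:,2].round(3))
E
python3 - <<'E'
from h import *
for n,u in(("brown",(284.7,261.2)),("small",(213.7,232)),("box",(267.2,143.2))):print(n,w2s(atz("top",u,0)))
st();plan(-.175,.011,.10)
E
```

```text
brown [-0.19109797 -0.11356072]
small [-0.16508077  0.12332748]
box [0.15849009 0.04081946]
t 1.0 stopxy [-553.5  504.7] z 256.3 f [ 0.25  0.23 -0.03] open 0.08498832937315952 tip 0.025 yaw err -0.12379697283015867 [-0.  0. -1.]
world [0.4828 0.0148 0.1   ] T [-1.4553 -1.4774  0.521 ] dr [-0.     -0.     -0.0394] dist 641.4600279821582
```

{"api": "arm_command", "payload": {
  "plan": [
    {"translation":[-0.1,-0.1,0],"dr":[0,0,-0.01]},
    {"translation":[-0.19,-0.19,0],"dr":[0,0,-0.02]},
    {"translation":[-0.28,-0.28,0],"dr":[0,0,-0.03]},
    {"translation":[-0.37,-0.37,0],"dr":[0,0,-0.039]},
    {"translation":[-0.46,-0.46,0],"dr":[0,0,-0.039]},
    {"translation":[-0.55,-0.55,0],"dr":[0,0,-0.039]},
    {"translation":[-0.64,-0.64,0],"dr":[0,0,-0.039]},
    {"translation":[-0.73,-0.73,0],"dr":[0,0,-0.039]},
    {"translation":[-0.82,-0.82,0.0],"dr":[0,0,-0.039]},
    {"translation":[-0.91,-0.92,0.0],"dr":[0,0,-0.039]},
    {"translation":[-0.97,-0.98,0.0],"dr":[0,0,-0.039]}
  ],
  "hand": 0.35
}}

```text
t: 1.92
eef_pos: [0.4095, 0.2069, 0.2565]
tool_rot: [0.454, 3.108, -0.001]
force: [-0.6, 0.1, 0.3]
opening: 0.0298
```

Run:
```python
from h import *
st();plan(-.175,.011,.10)
```

```text
t 1.9167 stopxy [-299.9  174.4] z 256.5 f [-0.56  0.1   0.28] open 0.029751771997633816 tip 0.025 yaw err -0.0018177454834216178 [ 0. -0. -1.]
world [0.4828 0.0148 0.1   ] T [-0.417  -0.5438  0.5219] dr [-0.0001  0.0001 -0.0006] dist 258.42510915948526
```

{"api": "arm_command", "payload": {
  "plan": [
    {"translation":[-0.1,-0.09,0.05]},
    {"translation":[-0.18,-0.18,0.1]},
    {"translation":[-0.26,-0.27,0.16]},
    {"translation":[-0.34,-0.36,0.22]},
    {"translation":[-0.4,-0.45,0.28]},
    {"translation":[-0.417,-0.54,0.34]},
    {"translation":[-0.417,-0.544,0.44]},
    {"translation":[-0.417,-0.544,0.53]},
    {"translation":[-0.417,-0.544,0.6]},
    {"translation":[-0.417,-0.544,0.66]},
    {"translation":[-0.417,-0.544,0.7]},
    {"translation":[-0.417,-0.544,0.7]}
  ]
}}

```text
$.plan[0]: bad value
```

Run:
```python
from h import *
st();plan(-.175,.011,.027)
a=r.capture("scene");cv2.imwrite("pics/s1.png",cv2.resize(a[120:300,130:370,::-1],None,fx=3.3,fy=3.3,interpolation=cv2.INTER_CUBIC))
```

```text
t 1.9167 stopxy [-299.9  174.4] z 256.5 f [-0.56  0.1   0.28] open 0.029751771997633816 tip 0.025 yaw err -0.0018177454834216178 [ 0. -0. -1.]
world [0.4828 0.0148 0.027 ] T [-0.417  -0.5437  0.7652] dr [-0.0001  0.0001 -0.0006] dist 308.15129298166505
```

View pics/s1.png

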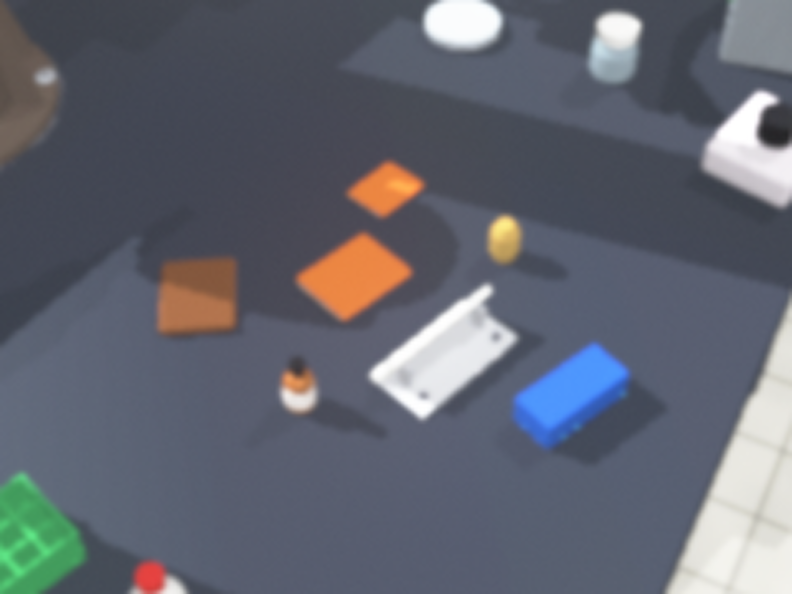

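The move was refused because the rows had no "dr", and the picture shows the scene unchanged. I'll repeat it with "dr" in each row.

{"api": "arm_command", "payload": {
  "plan": [
    {"translation":[-0.1,-0.09,0.05],"dr":[0,0,0]},
    {"translation":[-0.18,-0.18,0.1],"dr":[0,0,0]},
    {"translation":[-0.26,-0.27,0.16],"dr":[0,0,0]},
    {"translation":[-0.34,-0.36,0.22],"dr":[0,0,0]},
    {"translation":[-0.4,-0.45,0.28],"dr":[0,0,0]},
    {"translation":[-0.417,-0.54,0.34],"dr":[0,0,0]},
    {"translation":[-0.417,-0.544,0.44],"dr":[0,0,0]},
    {"translation":[-0.417,-0.544,0.53],"dr":[0,0,0]},
    {"translation":[-0.417,-0.544,0.6],"dr":[0,0,0]},
    {"translation":[-0.417,-0.544,0.66],"dr":[0,0,0]},
    {"translation":[-0.417,-0.544,0.7],"dr":[0,0,0]},
    {"translation":[-0.417,-0.544,0.7],"dr":[0,0,0]}
  ]
}}

```text
t: 2.97
eef_pos: [0.4814, 0.0177, 0.0443]
tool_rot: [-0.453, -3.106, 0.001]
force: [-0.9, -0.3, 0.2]
opening: 0.0295
```

Run:
```python
from h import *
st();plan(-.175,.011,.027)
for n,b in(("scene",(120,300,130,370,3.3)),("top",(110,310,130,400,2.9))):
    a=r.capture(n);cv2.imwrite(f"pics/{n}2.png",cv2.resize(a[b[0]:b[1],b[2]:b[3],::-1],None,fx=b[4],fy=b[4],interpolation=cv2.INTER_CUBIC))
```

```text
t 2.9667 stopxy [-177.2   13.4] z 44.3 f [-0.91 -0.3   0.17] open 0.029472263412024562 tip 0.025 yaw err -0.0013675547584002246 [-0.003  0.    -1.   ]
world [0.4828 0.0148 0.027 ] T [-0.0076 -0.008   0.0577] dr [-0.0003 -0.001  -0.0004] dist 17.61150294403181
```

View pics/scene2.png

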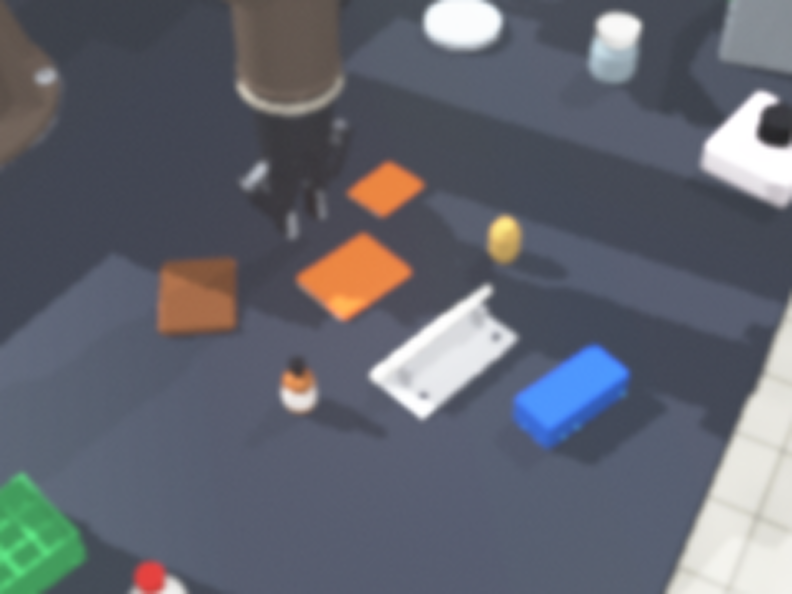

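View pics/top2.png

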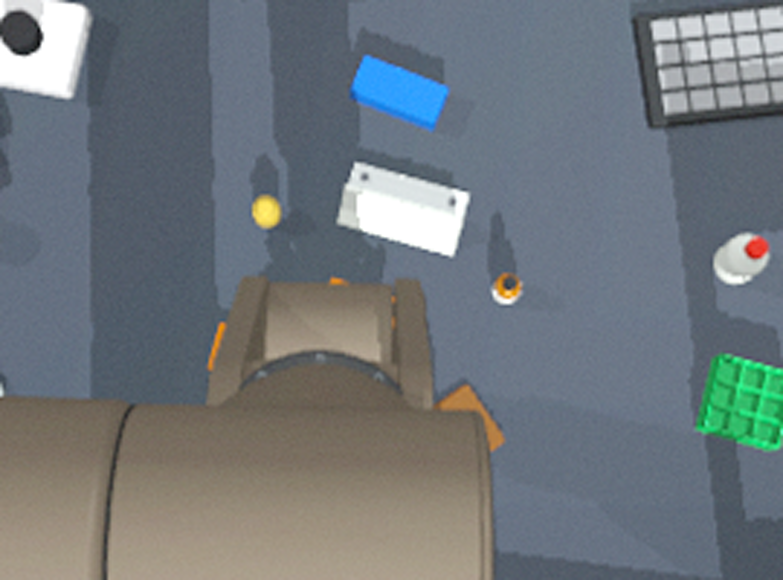

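{"api": "arm_command", "payload": {
  "plan": [
    {"translation":[0,-0.008,0.03],"dr":[0,0,0]},
    {"translation":[0,-0.008,0.05],"dr":[0,0,0]},
    {"translation":[0,-0.008,0.058],"dr":[0,0,0]},
    {"translation":[0,-0.008,0.058],"dr":[0,0,0]}
  ]
}}

```text
t: 3.4
eef_pos: [0.4816, 0.0154, 0.0286]
tool_rot: [-0.453, -3.108, 0.0]
force: [-0.7, 0.2, 0.7]
opening: 0.0297
```

Run:
```python
from h import *
st()
```

```text
t 3.4 stopxy [-176.4   11.2] z 28.6 f [-0.68  0.23  0.67] open 0.02974171427801851 tip 0.025 yaw err -0.0013635787632275687 [-0.  0. -1.]
```

{"api": "arm_command", "payload": {
  "plan": [
    {"translation":[0,0,0.005],"dr":[0,0,0]},
    {"translation":[0,0,0.01],"dr":[0,0,0]},
    {"translation":[0,0,0.013],"dr":[0,0,0]},
    {"translation":[0,0,0.013],"dr":[0,0,0]}
  ]
}}

```text
t: 3.73
eef_pos: [0.4818, 0.0154, 0.0249]
tool_rot: [-0.453, -3.109, 0.0]
force: [0.6, -0.4, 0.1]
opening: 0.0297
```

{"api": "arm_command", "payload": {
  "plan": [
    {"translation":[0,0,0.004],"dr":[0,0,0]},
    {"translation":[0,0,0.007],"dr":[0,0,0]},
    {"translation":[0,0,0.007],"dr":[0,0,0]}
  ]
}}

```text
t: 3.98
eef_pos: [0.4819, 0.0154, 0.0244]
tool_rot: [0.453, 3.108, 0.0]
force: [-7.8, 0.4, 43.7]
opening: 0.0299
```

{"api": "arm_command", "payload": {
  "plan": [
    {"translation":[0,0,-0.01],"dr":[0,0,0]},
    {"translation":[-0.01,0,-0.01],"dr":[0,0,0]},
    {"translation":[-0.03,0,-0.01],"dr":[0,0,0]},
    {"translation":[-0.06,0,-0.01],"dr":[0,0,0]},
    {"translation":[-0.09,0,-0.01],"dr":[0,0,0]},
    {"translation":[-0.12,0,-0.01],"dr":[0,0,0]},
    {"translation":[-0.15,0,-0.01],"dr":[0,0,0]},
    {"translation":[-0.18,0,-0.01],"dr":[0,0,0]},
    {"translation":[-0.21,0,-0.01],"dr":[0,0,0]},
    {"translation":[-0.24,0,-0.01],"dr":[0,0,0]},
    {"translation":[-0.26,0,-0.01],"dr":[0,0,0]},
    {"translation":[-0.26,0,-0.01],"dr":[0,0,0]}
  ]
}}

```text
t: 4.98
eef_pos: [0.5583, -0.0073, 0.026]
tool_rot: [0.453, 3.107, 0.0]
force: [0.1, -0.6, 0.1]
opening: 0.0301
```

Run:
```python
from h import *
st()
for n,b in(("scene",(120,300,130,370,3.3)),("top",(110,310,130,400,2.9))):
    a=r.capture(n);cv2.imwrite(f"pics/{n}3.png",cv2.resize(a[b[0]:b[1],b[2]:b[3],::-1],None,fx=b[4],fy=b[4],interpolation=cv2.INTER_CUBIC))
```

```text
t 4.9833 stopxy [-96.4  11.3] z 26.0 f [ 0.05 -0.59  0.14] open 0.030148217090682192 tip 0.025 yaw err -0.0016054183643920972 [ 0.002 -0.    -1.   ]
```

View pics/scene3.png

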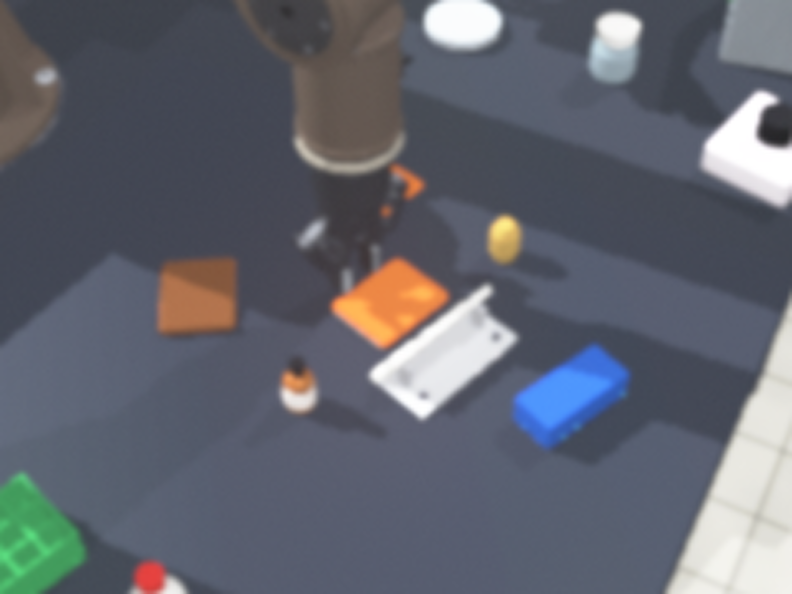

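View pics/top3.png

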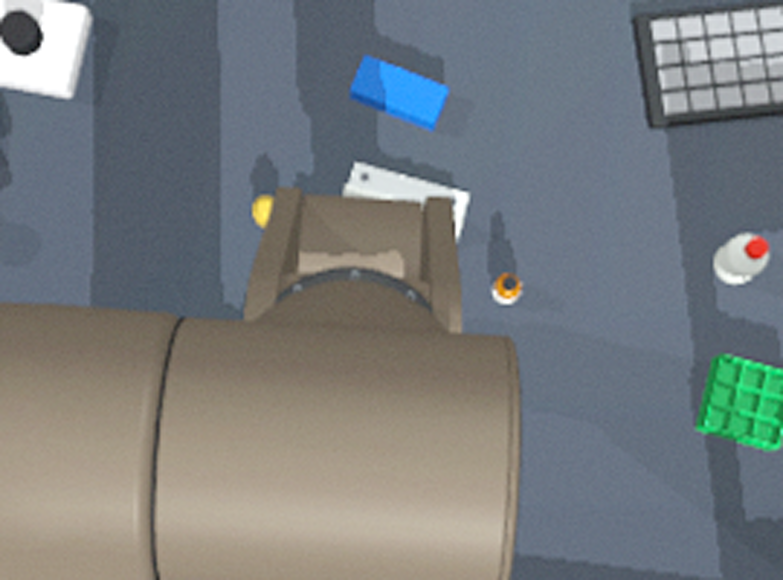

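The carrier (crop 390,303) is square to the stop and almost at its foot. Now I push it up the face.

{"api": "arm_command", "payload": {
  "plan": [
    {"translation":[-0.015,0,0],"dr":[0,0,0]},
    {"translation":[-0.035,0,0],"dr":[0,0,0]},
    {"translation":[-0.055,0,0],"dr":[0,0,0]},
    {"translation":[-0.075,0,0],"dr":[0,0,0]},
    {"translation":[-0.095,0,0],"dr":[0,0,0]},
    {"translation":[-0.115,0,0],"dr":[0,0,0]},
    {"translation":[-0.135,0,0],"dr":[0,0,0]},
    {"translation":[-0.155,0,0],"dr":[0,0,0]},
    {"translation":[-0.175,0,0],"dr":[0,0,0]},
    {"translation":[-0.19,0,0],"dr":[0,0,0]},
    {"translation":[-0.2,0,0],"dr":[0,0,0]}
  ]
}}

```text
t: 6.0
eef_pos: [0.6148, -0.0242, 0.0259]
tool_rot: [0.453, 3.108, 0.0]
force: [-1.2, 0.2, -0.5]
opening: 0.0298
```

Run:
```python
from h import *
st()
for n,b in(("scene",(120,300,130,370,3.3)),):
    a=r.capture(n);cv2.imwrite(f"pics/{n}4.png",cv2.resize(a[b[0]:b[1],b[2]:b[3],::-1],None,fx=b[4],fy=b[4],interpolation=cv2.INTER_CUBIC))
```

```text
t 6.0 stopxy [-37.4  11.1] z 25.9 f [-1.23  0.19 -0.47] open 0.029792790001175407 tip 0.025 yaw err -0.0013743029378896487 [ 0. -0. -1.]
```

View pics/scene4.png

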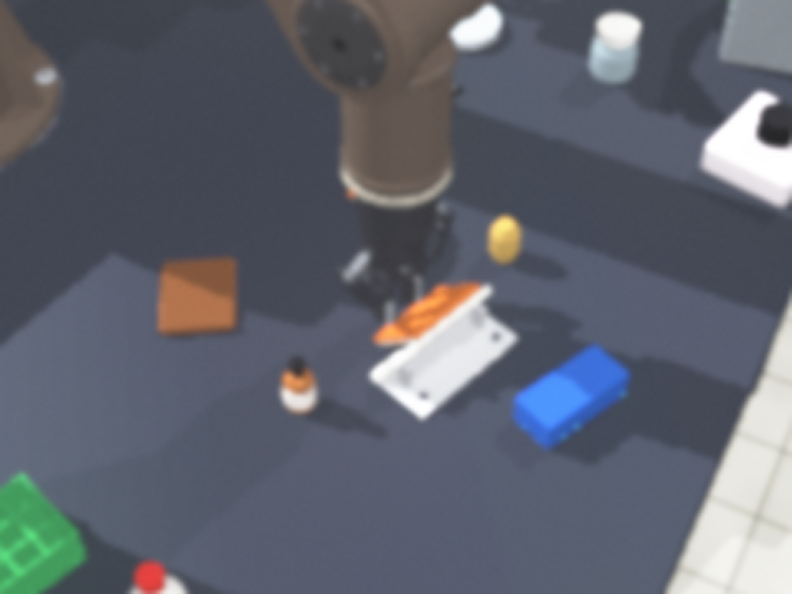

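{"api": "arm_command", "payload": {
  "plan": [
    {"translation":[-0.013,0,0],"dr":[0,0,0]},
    {"translation":[-0.026,0,0],"dr":[0,0,0]},
    {"translation":[-0.04,0,0],"dr":[0,0,0]},
    {"translation":[-0.053,0,0],"dr":[0,0,0]},
    {"translation":[-0.053,0,0],"dr":[0,0,0]},
    {"translation":[-0.053,0,0],"dr":[0,0,0]}
  ]
}}

```text
t: 6.55
eef_pos: [0.6296, -0.0286, 0.0259]
tool_rot: [0.453, 3.108, -0.0]
force: [0.1, 0.4, 0.1]
opening: 0.0298
```

Run:
```python
from h import *
st()
for n,b in(("scene",(120,300,130,370,3.3)),):
    a=r.capture(n);cv2.imwrite(f"pics/{n}5.png",cv2.resize(a[b[0]:b[1],b[2]:b[3],::-1],None,fx=b[4],fy=b[4],interpolation=cv2.INTER_CUBIC))
```

```text
t 6.55 stopxy [-21.9  11.1] z 25.9 f [0.12 0.4  0.11] open 0.02979515576002716 tip 0.025 yaw err -0.0013522345969656513 [ 0. -0. -1.]
```

View pics/scene5.png

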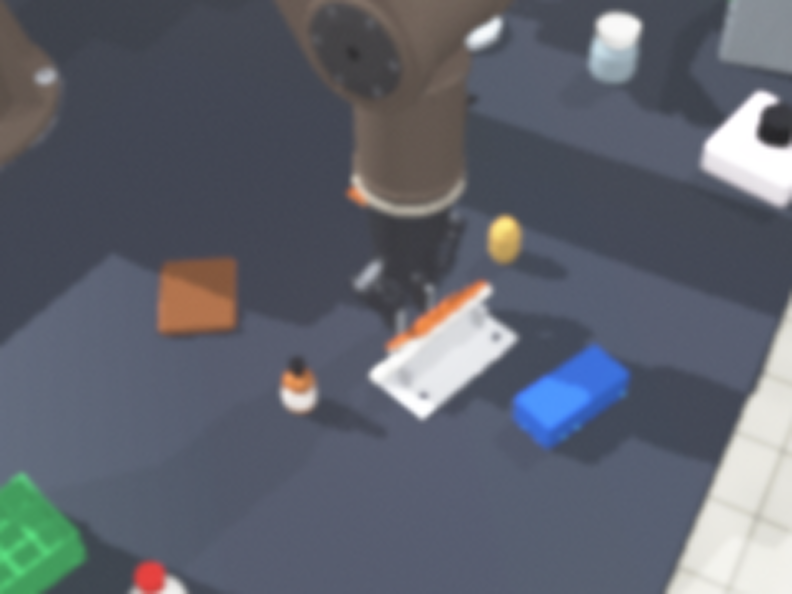

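{"api": "arm_command", "payload": {
  "plan": [
    {"translation":[-0.01,0,0],"dr":[0,0,0]},
    {"translation":[-0.015,0,0],"dr":[0,0,0]},
    {"translation":[-0.015,0,0],"dr":[0,0,0]}
  ]
}}

```text
t: 6.85
eef_pos: [0.6339, -0.0299, 0.0259]
tool_rot: [0.453, 3.109, -0.0]
force: [-0.3, -0.2, 0.8]
opening: 0.0304
```

Run:
```python
from h import *
st()
for n,b in(("scene",(160,270,200,320,5)),):
    a=r.capture(n);cv2.imwrite(f"pics/{n}6.png",cv2.resize(a[b[0]:b[1],b[2]:b[3],::-1],None,fx=b[4],fy=b[4],interpolation=cv2.INTER_CUBIC))
```

```text
t 6.85 stopxy [-17.4  11.1] z 25.9 f [-0.32 -0.21  0.84] open 0.030351790466589854 tip 0.025 yaw err -0.0012502921684669488 [ 0. -0. -1.]
```

View pics/scene6.png

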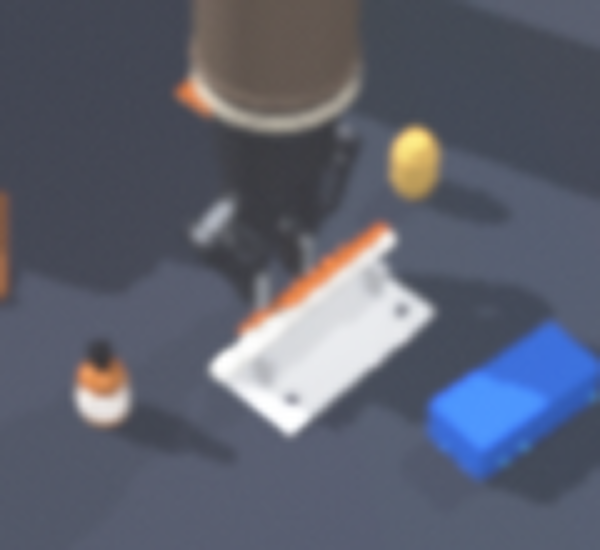

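{"api": "arm_command", "payload": {
  "plan": [
    {"translation":[-0.004,0,0],"dr":[0,0,0]},
    {"translation":[-0.007,0,0],"dr":[0,0,0]},
    {"translation":[-0.007,0,0],"dr":[0,0,0]}
  ]
}}

```text
t: 7.15
eef_pos: [0.6352, -0.0303, 0.0258]
tool_rot: [-0.453, -3.108, -0.0]
force: [-3.4, 1.2, 2.4]
opening: 0.0301
```

{"api": "arm_command", "payload": {
  "plan": [
    {"translation":[-0.004,0,0],"dr":[0,0,0]},
    {"translation":[-0.007,0,0],"dr":[0,0,0]},
    {"translation":[-0.007,0,0],"dr":[0,0,0]}
  ]
}}

```text
t: 7.4
eef_pos: [0.6356, -0.0305, 0.0256]
tool_rot: [-0.452, -3.105, -0.0]
force: [-11.7, 5.3, 7.4]
opening: 0.0303
```

Run:
```python
from h import *
st()
for n,b in(("scene",(160,270,200,320,5)),):
    a=r.capture(n);cv2.imwrite(f"pics/{n}7.png",cv2.resize(a[b[0]:b[1],b[2]:b[3],::-1],None,fx=b[4],fy=b[4],interpolation=cv2.INTER_CUBIC))
```

```text
t 7.4 stopxy [-15.6  11. ] z 25.6 f [-11.7    5.33   7.35] open 0.03028215902020166 tip 0.025 yaw err -0.0013478478019508522 [-0.004  0.001 -1.   ]
```

View pics/scene7.png

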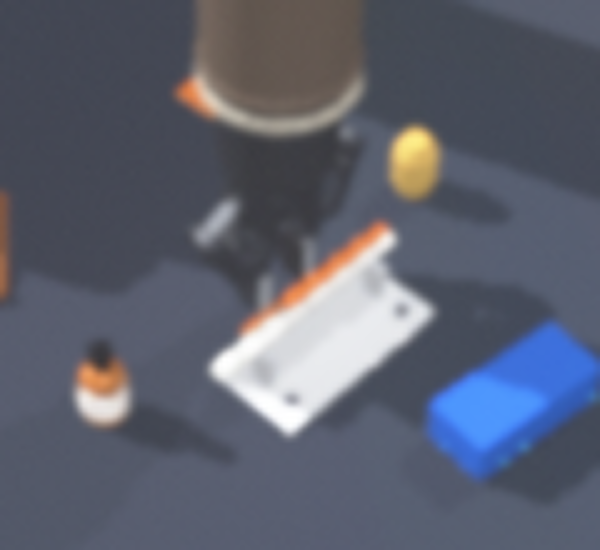

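The force rose to 13 N, so the carrier is seated in the full lean. I back off and look.

{"api": "arm_command", "payload": {
  "plan": [
    {"translation":[0.007,0,0],"dr":[0,0,0]},
    {"translation":[0.014,0,0],"dr":[0,0,0]},
    {"translation":[0.03,0,0],"dr":[0,0,0]},
    {"translation":[0.07,0,0],"dr":[0,0,0]},
    {"translation":[0.14,0,0],"dr":[0,0,0]},
    {"translation":[0.22,0,0],"dr":[0,0,0]},
    {"translation":[0.26,0,-0.08],"dr":[0,0,0]},
    {"translation":[0.28,0,-0.2],"dr":[0,0,0]},
    {"translation":[0.28,0,-0.33],"dr":[0,0,0]},
    {"translation":[0.28,0,-0.4],"dr":[0,0,0]},
    {"translation":[0.28,0,-0.4],"dr":[0,0,0]}
  ]
}}

```text
t: 8.37
eef_pos: [0.5597, -0.0071, 0.1507]
tool_rot: [0.452, 3.101, 0.001]
force: [1.3, -0.4, 0.4]
opening: 0.03
```

Run:
```python
from h import *
st()
for n,b in(("scene",(160,270,200,320,5)),):
    a=r.capture(n);cv2.imwrite(f"pics/{n}8.png",cv2.resize(a[b[0]:b[1],b[2]:b[3],::-1],None,fx=b[4],fy=b[4],interpolation=cv2.INTER_CUBIC))
for t in("edge_a","carrier"):
  print(t,[(np.round(d["xy"],1),round(d["score"],2)) for d in r.place_of(t,"scene")])
print(proj("scene",np.r_[s2w(.035,.011),.063]),proj("scene",np.r_[s2w(.029,.0),.046]))
plan(.085,.011,.14)
```

```text
t 8.3667 stopxy [-95.1  11.8] z 150.7 f [ 1.33 -0.43  0.37] open 0.02996811839747011 tip 0.025 yaw err -0.0011720296287625054 [ 0.008 -0.001 -1.   ]
edge_a [(array([239.5, 173.4]), 0.67), (array([175.9, 208.5]), 0.59), (array([203. , 208.9]), 0.57), (array([255.5, 215. ]), 0.55), (array([267.7, 210.2]), 0.54), (array([253. , 183.4]), 0.49)]
carrier [(array([190.8, 208.3]), 0.97), (array([247.7, 180. ]), 0.73), (array([260. , 219.8]), 0.55)]
[267.72357162 212.69507043] [263.65493595 217.26976049]
world [ 0.7321 -0.0591  0.14  ] T [-6.088e-01  3.000e-04  1.990e-02] dr [ 0.      0.0002 -0.0004] dist 182.7429522686063
```

View pics/scene8.png

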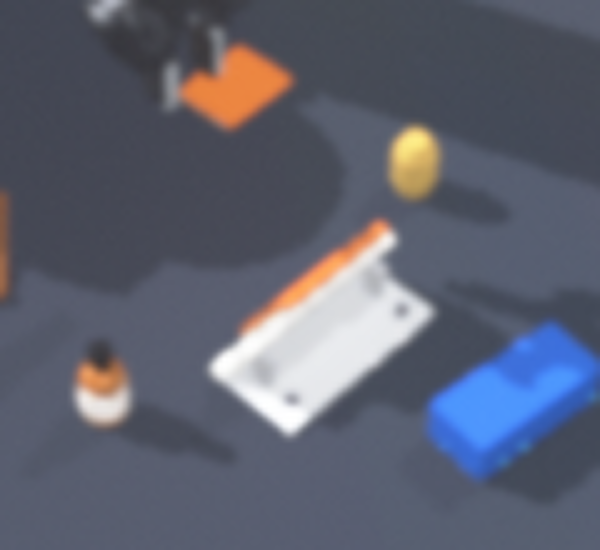

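{"api": "arm_command", "payload": {
  "plan": [
    {"translation":[-0.08,0,0],"dr":[0,0,0]},
    {"translation":[-0.18,0,0],"dr":[0,0,0]},
    {"translation":[-0.28,0,0],"dr":[0,0,0]},
    {"translation":[-0.38,0,0],"dr":[0,0,0]},
    {"translation":[-0.48,0,0],"dr":[0,0,0]},
    {"translation":[-0.56,0,0],"dr":[0,0,0]},
    {"translation":[-0.61,0,0.02],"dr":[0,0,0]},
    {"translation":[-0.61,0,0.06],"dr":[0,0,0]},
    {"translation":[-0.61,0,0.12],"dr":[0,0,0]},
    {"translation":[-0.61,0,0.17],"dr":[0,0,0]},
    {"translation":[-0.61,0,0.2],"dr":[0,0,0]},
    {"translation":[-0.61,0,0.2],"dr":[0,0,0]}
  ]
}}

```text
t: 9.52
eef_pos: [0.7302, -0.0589, 0.0823]
tool_rot: [-0.452, -3.104, 0.0]
force: [-0.2, 0.6, -0.6]
opening: 0.0299
```

Run:
```python
from h import *
st()
for n,b in(("scene",(160,270,200,320,5)),):
    a=r.capture(n);cv2.imwrite(f"pics/{n}9.png",cv2.resize(a[b[0]:b[1],b[2]:b[3],::-1],None,fx=b[4],fy=b[4],interpolation=cv2.INTER_CUBIC))
plan(.085,.011,.0785)
```

```text
t 9.5167 stopxy [83.1 10.7] z 82.3 f [-0.23  0.58 -0.63] open 0.02994488805238739 tip 0.025 yaw err -0.0011594624259916309 [-0.005  0.001 -1.   ]
world [ 0.7321 -0.0591  0.0785] T [-0.0033  0.0005  0.0185] dr [-0.0002 -0.001  -0.0004] dist 5.648817660328615
```

View pics/scene9.png

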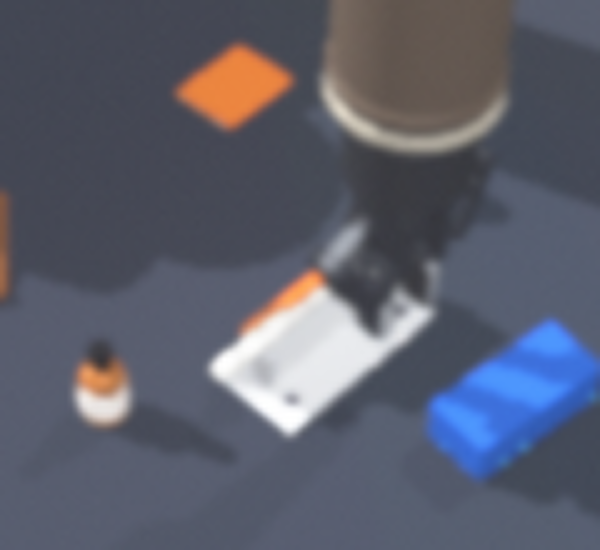

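{"api": "arm_command", "payload": {
  "plan": [
    {"translation":[0,0,0.01],"dr":[0,0,0]},
    {"translation":[0.02,0,0.012],"dr":[0,0,0]},
    {"translation":[0.05,0,0.012],"dr":[0,0,0]},
    {"translation":[0.07,0,0.012],"dr":[0,0,0]},
    {"translation":[0.09,0,0.012],"dr":[0,0,0]},
    {"translation":[0.11,0,0.012],"dr":[0,0,0]},
    {"translation":[0.13,0,0.012],"dr":[0,0,0]},
    {"translation":[0.15,0,0.012],"dr":[0,0,0]},
    {"translation":[0.17,0,0.012],"dr":[0,0,0]},
    {"translation":[0.18,0,0.012],"dr":[0,0,0]},
    {"translation":[0.18,0,0.012],"dr":[0,0,0]}
  ]
}}

```text
t: 10.48
eef_pos: [0.68, -0.0436, 0.0823]
tool_rot: [-0.453, -3.108, 0.0]
force: [-0.2, -0.1, -0.2]
opening: 0.03
```

Run:
```python
from h import *
st()
for n,b in(("scene",(160,270,200,320,5)),):
    a=r.capture(n);cv2.imwrite(f"pics/{n}10.png",cv2.resize(a[b[0]:b[1],b[2]:b[3],::-1],None,fx=b[4],fy=b[4],interpolation=cv2.INTER_CUBIC))
```

```text
t 10.4833 stopxy [30.6 11.1] z 82.3 f [-0.17 -0.14 -0.23] open 0.029963125642227223 tip 0.025 yaw err -0.0011484757047419691 [-0.001  0.    -1.   ]
```

View pics/scene10.png

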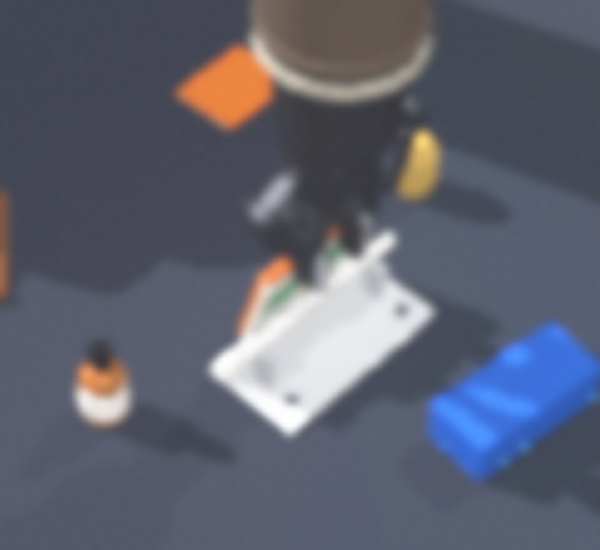

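The carrier is tipping back: its white face with the green slide shows at (285,290). I continue the push.

{"api": "arm_command", "payload": {
  "plan": [
    {"translation":[0.015,0,0],"dr":[0,0,0]},
    {"translation":[0.03,0,0],"dr":[0,0,0]},
    {"translation":[0.045,0,0],"dr":[0,0,0]},
    {"translation":[0.06,0,0],"dr":[0,0,0]},
    {"translation":[0.075,0,0],"dr":[0,0,0]},
    {"translation":[0.09,0,0],"dr":[0,0,0]},
    {"translation":[0.105,0,0],"dr":[0,0,0]},
    {"translation":[0.12,0,0],"dr":[0,0,0]},
    {"translation":[0.135,0,0],"dr":[0,0,0]},
    {"translation":[0.14,0,0],"dr":[0,0,0]}
  ]
}}

```text
t: 11.37
eef_pos: [0.6397, -0.0316, 0.0823]
tool_rot: [-0.453, -3.108, -0.0]
force: [0.2, -0.5, 0.1]
opening: 0.03
```

Run:
```python
from h import *
st()
for n,b in(("scene",(160,270,200,320,5)),):
    a=r.capture(n);cv2.imwrite(f"pics/{n}11.png",cv2.resize(a[b[0]:b[1],b[2]:b[3],::-1],None,fx=b[4],fy=b[4],interpolation=cv2.INTER_CUBIC))
```

```text
t 11.3667 stopxy [-11.4  11.1] z 82.3 f [ 0.18 -0.45  0.05] open 0.030017920675864156 tip 0.025 yaw err -0.0011751286611838552 [-0.001  0.    -1.   ]
```

View pics/scene11.png

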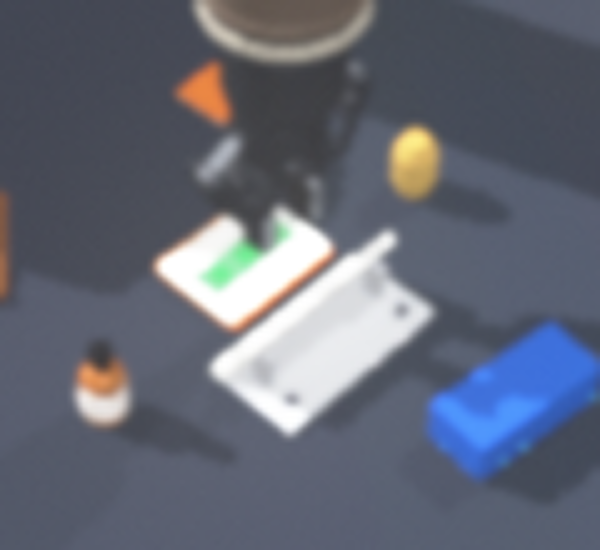

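It has toppled and shows its white face. I raise the arm clear and check.

{"api": "arm_command", "payload": {
  "plan": [
    {"translation":[0,0,-0.06],"dr":[0,0,0]},
    {"translation":[0,0,-0.16],"dr":[0,0,0]},
    {"translation":[0,0,-0.28],"dr":[0,0,0]},
    {"translation":[0,0.1,-0.4],"dr":[0,0,0]},
    {"translation":[0,0.22,-0.45],"dr":[0,0,0]},
    {"translation":[0,0.35,-0.5],"dr":[0,0,0]},
    {"translation":[0,0.48,-0.5],"dr":[0,0,0]},
    {"translation":[0,0.6,-0.5],"dr":[0,0,0]},
    {"translation":[0,0.72,-0.5],"dr":[0,0,0]},
    {"translation":[0,0.82,-0.5],"dr":[0,0,0]},
    {"translation":[0,0.85,-0.5],"dr":[0,0,0]},
    {"translation":[0,0.85,-0.5],"dr":[0,0,0]}
  ]
}}

```text
t: 12.42
eef_pos: [0.7135, 0.2152, 0.2318]
tool_rot: [0.449, 3.109, 0.001]
force: [0.9, -0.4, -0.7]
opening: 0.0298
```

Run:
```python
from h import *
st()
for n,b in(("scene",(120,300,130,370,3.3)),("top",(110,310,130,400,2.9))):
    a=r.capture(n);cv2.imwrite(f"pics/{n}12.png",cv2.resize(a[b[0]:b[1],b[2]:b[3],::-1],None,fx=b[4],fy=b[4],interpolation=cv2.INTER_CUBIC))
    for t in("carrier","objective","oil_bottle","slide_box"):
      for d in r.place_of(t,n): print(n,t,np.round(d["xy"],1),round(d["score"],2),np.round(w2s(atz(n,d["xy"],.004 if t=="carrier" else 0))*1000))
```

```text
t 12.4167 stopxy [-10.8 268.7] z 231.8 f [ 0.92 -0.37 -0.67] open 0.029841748162906623 tip 0.025 yaw err 0.0013825450535955852 [ 0.  0. -1.]
scene carrier [189.9 210.1] 0.94 [-186. -119.]
scene carrier [247.2 215.1] 0.72 [-39.  -4.]
scene carrier [248.7 177.1] 0.45 [-160.  125.]
scene objective [279.5 195.6] 0.64 [-25. 137.]
scene objective [220.5 244.6] 0.36 [ -16. -140.]
scene oil_bottle [220.2 245.1] 0.58 [ -15. -142.]
scene slide_box [299.3 242.5] 0.56 [148.  32.]
top carrier [285.6 261.3] 0.73 [-191. -116.]
top carrier [259.  199.5] 0.67 [-28.  15.]
top carrier [211.3 232.1] 0.57 [-168.  130.]
top carrier [222.4 185.9] 0.53 [-17. 139.]
top objective [220.4 182.1] 0.51 [ -7. 149.]
top oil_bottle [301.6 211.1] 0.57 [ -26. -123.]
top slide_box [265.4 145.1] 0.72 [151.  45.]
```

View pics/scene12.png

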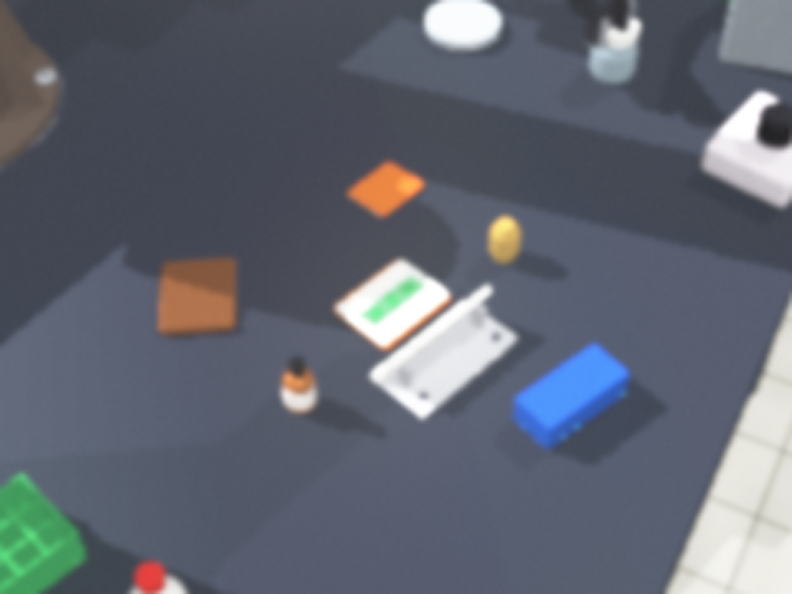

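View pics/top12.png

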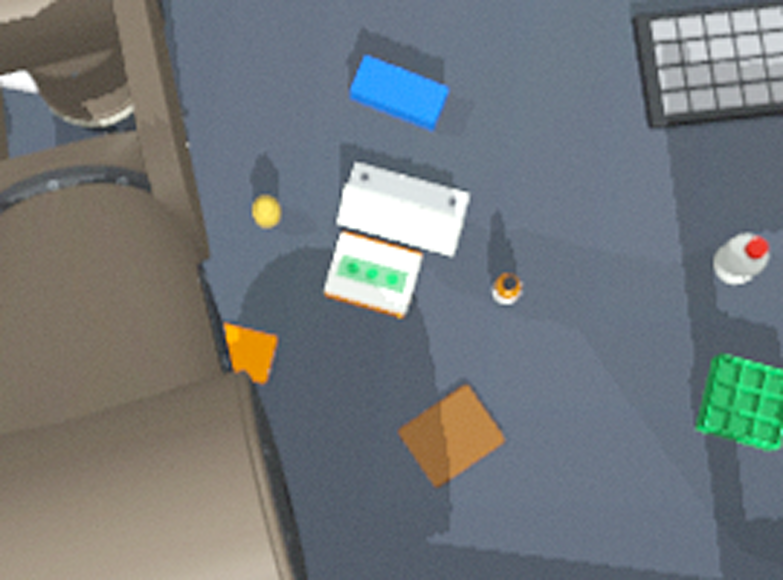

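The carrier lies flat at top crop (373,273), white face up, just in front of the stop. The objective, oil bottle, slide box and both look-alikes stand where they did. I'm handing in.

```bash
python3 -c "
from cell import r;print(r.job_done(),r.get_obs()['t'])"
```

```text
the job is handed in; nothing more can be done
the job is handed in; nothing more can be done
```

The carrier is turned over and lies on the bench in front of the stop, white specimen face up. I handed the job in at about 12.5 s; no verdict was reported.

- **What I did:** I pushed the larger orange carrier squarely up the stop with the fingertips about 1.5 mm above the bench, until the push force rose to about 13 N at full lean. I then backed off and left it leaning by itself for over a second. From behind the stop I pushed its top edge back towards the robot until it toppled. It was never gripped or lifted.
- **Final position:** both cameras show it flat with the green slide up. By eye in the top picture its centre is about 40 mm in front of the foot line. The network's estimates were 39 mm (scene) and 28 mm (top), with sideways offsets of −4 mm and +15 mm. They disagree by about 10 to 20 mm, but all lie well inside the limits.
- **Other things on the bench:** the objective, oil bottle, slide box, tray, reagent, brown look-alike and small orange look-alike look unmoved in the pictures. The dish and stain jar look unmoved in the scene view; the arm hid them from the top camera. The network's before-and-after positions for the bystanders shifted by up to about 10 mm, which is its noise.
- **What went wrong on the way:** one move call was refused because it lacked "dr", and I repeated it. Feeling for the bench briefly pressed it with 44 N on the fingertips.

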